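Run the slip pump from the casting bench console

TASK

Run the slip pump from the sloping console on the casting bench, with your closed fingers: switch it on at the black rocker by pressing its raised end fully down, then press the blue reset button fully in and let it come out again, then press the green run button fully in and keep it in. The pump runs only while the green button is held, so finish with your fingers still holding it down and the rocker still on. Do not press the white button or the red stop mushroom, and leave the jug, the plaster moulds and everything else on the bench standing where it is.

Things in the scene. Friction and masses are not known exactly. Their poses are not given: they have to be found in the camera images.
- console: light grey sloping console, fixed, 260 mm wide (y). Origin: on the bench under the middle of its face; x = up the slope, away from the robot. Face: x -100 mm (55 mm high) to +100 mm (108 mm high); then a flat ledge to x = +165 mm. Lower row (x -45 mm; y -70, 0, 70 mm): three buttons, colours in any order. Upper row (x 45 mm; y -80, 80 mm): rocker and stop mushroom, either way round
- rocker_unit: frame of the black rocker, 64 (x) by 42 mm, 4 mm high. Origin: its centre on the face; z = normal of the face (15 degrees off vertical), x = up the slope. Rocker: 50 by 30 mm, shallow V, pivots about y, 6.5 mm out along z. Off: its upper half (+x, far from the robot, white stripe) stands up, its edge 16 mm out, lower half flat. On: upper half flat, 6.5 mm out, lower half up
- rocker (a joint): angle of the rocker in rad: 0 off, 0.4 fully on. About 2.5 N on the raised end, 20 mm from the pivot, turns it; it is stiff, has no spring and stays where it is left
- blue_unit: blue push button (reset) on the console's sloping face: cap 23.6 mm across in an aluminium ring 31 mm across, 4.5 mm high. Origin: centre of the ring, on the face. z = normal of the face (15 degrees off vertical, leaning towards the robot), x = up the slope, y = along the row. The cap's flat top is 13 mm out along z at rest, 8 mm fully in
- blue_button (a joint): how far the blue cap is pressed in, in m: 0 at rest, 0.005 fully in; a spring pushes back with about 1.5 N at first and 5 N fully in, and brings it out again when let go
- green_unit: green push button (run, works only while held) on the console's sloping face: cap 23.6 mm across in an aluminium ring 31 mm across, 4.5 mm high. Origin: centre of the ring, on the face. z = normal of the face (15 degrees off vertical, leaning towards the robot), x = up the slope, y = along the row. The cap's flat top is 13 mm out along z at rest, 8 mm fully in
- green_button (a joint): how far the green cap is pressed in, in m: 0 at rest, 0.005 fully in; a spring pushes back with about 1.5 N at first and 5 N fully in, and brings it out again when let go
- white_unit: white push button (another machine: leave alone) on the console's sloping face: cap 23.6 mm across in an aluminium ring 31 mm across, 4.5 mm high. Origin: centre of the ring, on the face. z = normal of the face (15 degrees off vertical, leaning towards the robot), x = up the slope, y = along the row. The cap's flat top is 13 mm out along z at rest, 8 mm fully in
- white_button (a joint): how far the white cap is pressed in, in m: 0 at rest, 0.005 fully in; a spring pushes back with about 1.5 N at first and 5 N fully in, and brings it out again when let go
- stop_unit: red stop mushroom on a yellow disc 60 mm across on the console's face: a red head 40 mm across whose top is 32.5 mm out along z; leave alone. Origin: centre of the disc on the face; z is the normal of the sloping face, x up the slope
- stop_button (a joint): how far the red mushroom is pressed in, in m: 0 at rest, 0.005 fully in, 5 N to start it
- jug: loose translucent plastic jug, 120 mm across the rim, 160 mm high, handle on its own +y side, standing on the steel drip tray of the filling stand (top 22 mm above the bench) under a swan-neck spout 340 mm high, to the robot's right; origin: centre of its underside
- mould_a: loose round plaster slip-casting mould, 100 mm across, 60 mm high, with a 62 mm wide well in its top, 0.5 kg; origin: centre of its underside; stands to the left of the console
- mould_b: loose round plaster slip-casting mould, 100 mm across, 60 mm high, with a 62 mm wide well in its top, 0.5 kg; origin: centre of its underside; stands to the right of the console
- mould_c: loose round plaster slip-casting mould, 100 mm across, 60 mm high, with a 62 mm wide well in its top, 0.5 kg; origin: centre of its underside; stands near the robot on its right
- block_mould: loose white plaster block mould, 90 by 130 mm, 80 mm high, with a 50 mm round well, behind the console; origin: centre of its underside
- brush: loose flat brush with a round wooden handle, 200 mm long (x), 42 mm wide, 20 mm high, lying across in front of the console; origin: under its middle
- test_cup: loose small terracotta cup, 44 mm across the rim, 45 mm high, standing on the console's rear ledge; origin: centre of its underside
- rib: loose flat wooden potter's rib, 100 by 38 mm, 6 mm thick, lying on the bench at the robot's left; origin: under its middle

How it is judged (in metres and radians):
On the way, in this order (a step that is already met when the one before it is completed fails the run):
1. the rocker is switched on, with the push buttons out (value of joint rocker above 0.34 rad and value of joint each of blue_button, green_button below 0.0015 m), for 0.1 s.
2. the blue reset button is pressed in by the fingers (value of joint rocker above 0.34 rad and value of joint blue_button above 0.004 m and contact force between the fingers and blue_unit above 0.5 N), for 0.05 s.
3. the blue button is out again and the green run button is held in by the fingers (value of joint rocker above 0.34 rad and value of joint blue_button below 0.0015 m and value of joint green_button above 0.004 m and contact force between the fingers and green_unit above 1 N), for 0.3 s.
At the end, for the whole second after the job is handed in: the rocker is on (more than 0.34 of 0.4 rad), the fingers hold the green button in (more than 4 of 5 mm, contact force above 1 N), and the blue, white and red buttons are out (within 1.5 mm) (all of step 3 and value of joint each of white_button, stop_button below 0.0015 m); the arm keeps its last pose, push and grip.
It fails at once if the white button is pressed (value of joint white_button above 0.0025 m).
It fails at once if the red stop mushroom is pressed (value of joint stop_button above 0.0025 m).
It fails at once if the blue or green button is pressed while the rocker is off (value of joint rocker below 0.2 rad and value of joint any of blue_button, green_button above 0.003 m).
It fails at once if a loose thing on the bench is lifted, pushed or knocked more than 20 mm from its place (distance of any of jug, mould_a, mould_b, mould_c, block_mould, brush, test_cup, rib from where it was at the start of the episode above 0.02 m).
It also fails if it takes over 35 s, if anything falls off the work surface, if the arm or the gripper's body presses on something with over 40 N, if the wrist force passes 120 N, or if a joint passes its speed limit or range.

ROBOT

A 6-joint arm with a two-finger parallel gripper is mounted at the origin on the work surface. World frame = base frame: x ahead of the robot, y to its left, z up, the work surface at z = 0. Lengths are in mm, angles in rad, forces in N, time in s.
With the tool pointing down it reaches from about 350 to 775 mm from the base axis. Payload 7.3 kg.
Tool frame: the origin (TCP) lies midway between the tips of the shut fingers; the grasp point (between the pads) lies 19 mm behind it; x points along the fingers, y is the direction in which the jaws open and shut, and the axes are right-handed (so a half turn about x gives the same grasp; the last joint's range is limited). The gripper opens to 92 mm and grips with 3 to 60 N. Pads are 19 mm wide; open, the fingers measure 130 mm over their backs; the gripper's body (75 mm by 190 mm) begins 47 mm behind the grasp point.
Start: joints at [-1.445, 0.342, 1.524, -0, 1.275, -0.146], TCP at [140.967, -505.74, 226.741] pointing down, gripper open.
Joint ranges: [-2.53, 2.53], [-0.77, 2.02], [0.04, 2.7], [-1, 4.14], [0.28, 2.66], [-3.11, 3.11]. Speed limits (rad/s): [2.57, 2.57, 3.14, 3.14, 3.14, 3.14].

INTERFACE

Orientations are given as [roll, pitch, yaw] about the fixed x, y, z axes, in that order (R = Rz(yaw) Ry(pitch) Rx(roll)).
In Python, from plant import bot gives the robot as it stands. The module is installed in compiled form; this text tells all that it offers.
- The arm moves only by the shell command python3 -m handwheel 'ROWS' [OPENING]. ROWS is JSON, a list that holds one entry, the list of rows, each a list of 4 numbers: the shift along the tool's x, y, z in cm, then the turn about the tool's x in rad. A call has 1 to 8 rows; each row shifts and turns the commanded pose from where the row before left it, along the tool's axes as they then stand; what a row does not reach is not made up. A row lasts 1/12 s, in which the tool goes at most 41.7 mm and 7.16 degrees, less where a joint would pass 70% of its speed; a pose out of reach is approached as far as the arm can. A call is refused whole if a number of a shift passes 4.17 or a number of a turn 0.125, either way. A call with a gripper value outside its range is refused whole. OPENING is the opening, from 0 (shut) to 1 (fully open), set as the call begins (- or left out, the last holds). The fingers move at their own pace and stop on an object; the grip force is fixed at half the most. Time passes only in rows, so rows that do not move let the fingers close. It gives the time, the measured TCP pose, the force and the opening at its end, in the units of the state.
- bot.get_obs(): the state, without advancing time (a new reading comes with each control period).
- bot.capture(name): name is "scene" or "top" or "wrist"; returns (picture, depth): 384x512x3 uint8, red, green, blue; 384x512 float32, mm along the optical axis (not along the pixel's ray), 0 where there is no reading.
- bot.camera_model(name): a dict with "fx", "fy", "cx", "cy" (pixels), "position" and "rotation" of the camera in the world. Camera axes: x right, y down, z forward; pixel columns grow to the right and rows downward; lengths in mm; the calibration is good to about 2 mm. A picture is of the moment at which its call begins: read the wrist's pose just before it. camera_model takes no time and is no camera call; for the wrist camera it gives the pose at the moment of the call.
- bot.close_job(): hands the job in, once; it reports no verdict.
Trained networks look in the newest picture that a camera, given by its name, has taken for a name from the list of things; names that differ only in an ending like _2 or _b are one class to them, and where a whole thing is asked for, a point or a joint stands for the part that bears it (a point fixed in the world has none). Each returns a list of dicts, best first, with "conf" (0 to 1); they miss things now and then, are a little off and sometimes report something else, mostly with a low value. They report only what shows in the picture. A call takes as long as a camera call.
- bot.find_in(camera, label): "bbox" ([left, top, width, height] in pixels, round what is visible of it).
- bot.spot_point(camera, label): "point" ([column, row] in pixels: a listed point, or the origin of a listed thing).
The state is a dict: "time": time; "joint_positions": joint angles; "dq": joint speeds; "tau": joint torques, N m; "tool_pos": TCP position; "tcp_rot": TCP orientation; "contact_force": force on the tool from outside, world axes, zero at the start; "moment": the same for the moment, N m; "grip_width": finger opening in mm.
Only numpy, scipy, OpenCV 4.12 (cv2) and the standard library are available. Lean on these libraries where they do the work, as an engineer would, in place of code of your own. Each camera call takes 0.05 s, during which the arm holds its last target.

## Working session

There is one attempt and no reset: what is moved stays moved. The work goes in short steps, Python scripts to look and compute and a shell command to move; the robot and the scene stay as the last step left them, time stands still between calls to the robot, and variables do not carry over. Pictures are saved under pics/ and viewed, and the job is handed in when it is done.

```bash
mkdir -p pics; ls
cat > h.py <<'E'
import numpy as np, cv2
from plant import bot
from scipy.spatial.transform import Rotation as Rot
def px2w(cam,u,v,d,m=None):
    m=m or bot.camera_model(cam)
    p=np.array([(u-m['cx'])/m['fx']*d,(v-m['cy'])/m['fy']*d,d])
    return np.array(m['rotation'])@p+np.array(m['position'])
def med(depth,u,v,r=2):
    a=depth[int(v)-r:int(v)+r+1,int(u)-r:int(u)+r+1];a=a[a>0]
    return np.median(a) if a.size else 0
E
python3 - <<'E'
from h import *
o=bot.get_obs();print(o)
for c in ["scene","top"]:
    im,d=bot.capture(c);cv2.imwrite(f"pics/{c}0.png",cv2.cvtColor(im,cv2.COLOR_RGB2BGR));np.save(c+"_d.npy",d)
    m=bot.camera_model(c);print(c,m)
    for l in ["console","rocker_unit","blue_unit","green_unit","white_unit","stop_unit"]:
        for r in bot.spot_point(c,l)[:2]:
            u,v=r["point"];z=med(d,u,v);print(l,np.round(r["point"]),round(r["conf"],2),np.round(px2w(c,u,v,z,m)))
print(bot.get_obs()['time'])
E
```

```text
pics
{'time': 0.0, 'joint_positions': array([-1.44497388e+00,  3.42721923e-01,  1.52502439e+00, -4.76150885e-05,
        1.27541449e+00, -1.46019466e-01]), 'dq': array([ 1.93728901e-03, -1.87478547e-04, -2.90443893e-04, -3.62606354e-05,
       -1.40631677e-03, -2.62106679e-03]), 'tau': array([ 1.26172155e-03, -4.31232584e+01, -2.44222766e+01,  7.19306013e-02,
        5.56878909e-02, -1.11565437e-04]), 'tool_pos': array([ 140.91019031, -505.30236026,  226.04281706]), 'tcp_rot': array([-1.68778901,  1.56922752,  1.72565945]), 'contact_force': array([-0.56712596, -0.44331473, -0.11259587]), 'moment': array([-0.02201779, -0.01032526,  0.01089824]), 'grip_width': 91.82219450142547}
scene {'fx': 364.5383977665731, 'fy': 364.5383977665731, 'cx': 255.352159273044, 'cy': 191.63259496099872, 'position': array([1335.81081613, -444.59664983,  774.48836443]), 'rotation': array([-2.21651171,  0.01217518,  1.11307953])}
console [287. 203.] 0.63 [2312.  532. 1751.]
rocker_unit [315. 182.] 0.45 [2202.  422. 1641.]
green_unit [261. 189.] 0.41 [2604.  824. 2043.]
white_unit [278. 177.] 0.59 [2550.  770. 1989.]
stop_unit [278. 178.] 0.56 [2518.  738. 1957.]
stop_unit [274. 199.] 0.49 [2423.  643. 1862.]
top {'fx': 381.81065092195684, 'fy': 381.81065092195684, 'cx': 256.69457336142455, 'cy': 192.0619318763041, 'position': array([ 402.22424151,  -32.74750093, 1114.08891051]), 'rotation': array([-3.00236004, -0.02272125, -1.55034704])}
rocker_unit [182. 187.] 0.76 [ -578. -1013.   134.]
rocker_unit [226. 256.] 0.71 [-1018. -1453.  -306.]
blue_unit [191. 218.] 0.64 [ -665. -1100.    47.]
green_unit [241. 212.] 0.56 [-1072. -1507.  -360.]
white_unit [217. 217.] 0.5 [ -874. -1309.  -162.]
white_unit [139. 286.] 0.45 [-273. -708.  438.]
stop_unit [245. 180.] 0.69 [-1058. -1493.  -346.]
stop_unit [138. 285.] 0.31 [-271. -706.  441.]
0.7
```

Rotation is given as rpy; fix this, and view.

```bash
sed -i "s/np.array(m\['rotation'\])@p/Rot.from_euler('xyz',m['rotation']).as_matrix()@p/" h.py
python3 - <<'E'
from h import *
d=np.load("top_d.npy");m=bot.camera_model("top")
for l,u,v in [("rocker",182,187),("blue",191,218),("green",241,212),("white",217,217),("stop",245,180)]:
    print(l,np.round(px2w("top",u,v,med(d,u,v),m)))
im=cv2.imread("pics/top0.png");cv2.imwrite("pics/top0c.png",cv2.resize(im[120:270,120:320],(800,600),interpolation=cv2.INTER_CUBIC))
E
```

```text
rocker [554. 148.  98.]
blue [473. 122.  82.]
green [492. -12.  84.]
white [477.  53.  82.]
stop [573. -21. 125.]
```

View pics/top0.png

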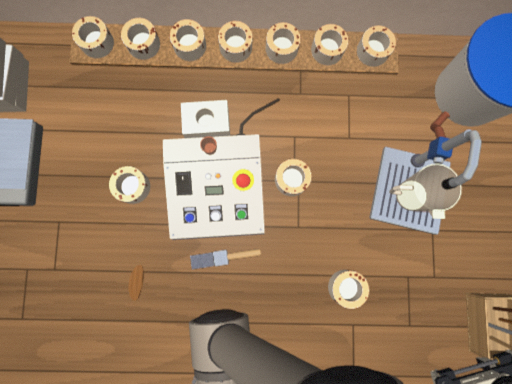

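View pics/top0c.png

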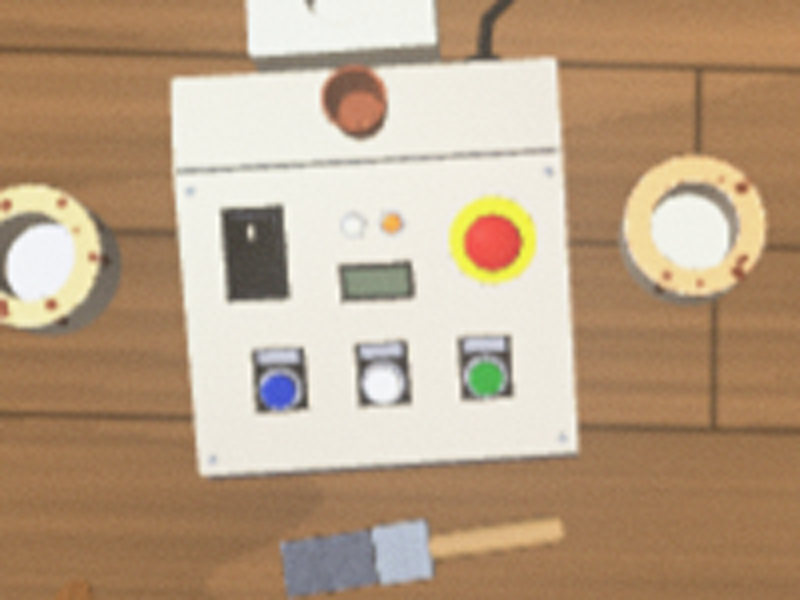

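View pics/scene0.png

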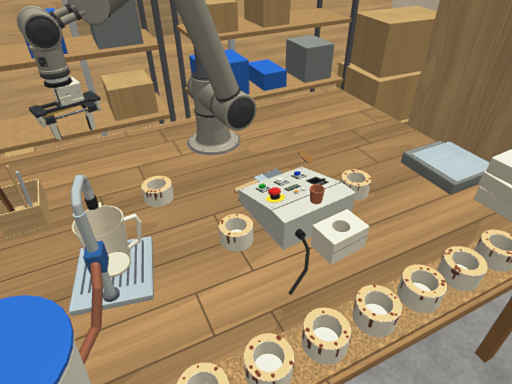

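Top view: rocker at (184,183), blue cap (190,217), white (216,215), green (241.5,214), stop (243,180), so the rocker is on the left and the order is blue, white, green. Next I fit the console pose.

```bash
cat >> h.py <<'E'
from scipy.optimize import least_squares
TH=np.radians(15)
def con2face(xs,y,out): # console frame point: slope coordinate given as horizontal x of row
    return np.array([xs-out*np.sin(TH),y,81.5+xs*0.265+out*np.cos(TH)])
def c2w(p,q):
    c,s=np.cos(q[2]),np.sin(q[2]);return np.array([q[0]+c*p[0]-s*p[1],q[1]+s*p[0]+c*p[1],p[2]])
def proj(m,P):
    c=Rot.from_euler('xyz',m['rotation']).as_matrix().T@(P-np.array(m['position']))
    return np.array([m['fx']*c[0]/c[2]+m['cx'],m['fy']*c[1]/c[2]+m['cy']])
def fit(m,obs): # obs: list (conpoint,u,v)
    f=lambda q:np.concatenate([proj(m,c2w(p,q))-[u,v] for p,u,v in obs])
    r=least_squares(f,[500,50,0],x_scale=[100,100,1]);return r.x,r.fun.reshape(-1,2)
E
python3 - <<'E'
from h import *
m=bot.camera_model("top")
F=con2face
obs=[(F(-45,70,13),189.75,217.5),(F(-45,0,13),215.75,215.5),(F(-45,-70,13),241.5,214.25),(F(45,-80,32.5),243,180.5),(F(45,80,4),183.75,183.25)]
q,r=fit(m,obs);print(q,np.round(r,1))
for n,p in dict(rock=F(45,80,6.5),rockup=F(45+20,80,6.5),blue=F(-45,70,13),green=F(-45,-70,13)).items(): print(n,np.round(c2w(p,q),1))
o=bot.get_obs();print(Rot.from_euler('xyz',o['tcp_rot']).as_matrix().round(3))
E
```

```text
[5.28072861e+02 6.03378040e+01 8.71518402e-02] [[-0.1  0. ]
 [-0.1  0.3]
 [ 0.1 -0.1]
 [ 0.1 -0.1]
 [-0.1 -0.2]]
rock [564.3 143.8  99.7]
rockup [584.2 145.5 105. ]
blue [473.8 125.9  82.1]
green [486.  -13.6  82.1]
[[ 0.     0.268 -0.963]
 [-0.    -0.963 -0.268]
 [-1.     0.     0.   ]]
```

```bash
python3 -m handwheel '[[[0,0,0,0.092],[0,0,0,0.092],[0,-1,-2,0],[0,-2,-3,0],[0,-2.5,-3,0],[0,-2.5,-3,0],[0,-2.5,-3,0],[0,-3,-2.5,0]]]' 0
```

```text
time: 1.37
tool_pos: [295.0, -355.9, 226.8]
tcp_rot: [2.214, 1.57, -0.84]
contact_force: [1.0, -0.0, 0.5]
grip_width: 43.3
```

```bash
python3 -m handwheel '[[[0,-3.5,-1.9,0],[0,-3.5,-1.9,0],[0,-3.5,-1.9,0],[0,-3.5,-1.9,0],[0,-3.5,-1.9,0],[0,-3.5,-1.9,0],[0,-3.5,-1.9,0],[0,-3.5,-1.9,0]]]'; python3 -m handwheel '[[[0,-3.5,-1.9,0],[0,-3.5,-1.9,0],[0,-3.5,-1.9,0],[0,-3.5,-1.9,0],[0,0,0,0],[0,0,0,0],[0,0,0,0]]]'
python3 - <<'E'
from h import *
o=bot.get_obs();print(o['tool_pos'],Rot.from_euler('xyz',o['tcp_rot']).as_matrix().round(3))
m=bot.camera_model("wrist");im,d=bot.capture("wrist");cv2.imwrite("pics/w1.png",cv2.cvtColor(im,cv2.COLOR_RGB2BGR))
print(m)
F=con2face
q=[528.07,60.34,.08715]
for n,p in dict(rock=F(45,80,6.5),blue=F(-45,70,13),white=F(-45,0,13),green=F(-45,-70,13),stop=F(45,-80,32.5)).items(): print(n,np.round(proj(m,c2w(p,q)),1))
E
```

```text
time: 2.03
tool_pos: [420.8, -62.6, 227.0]
tcp_rot: [2.619, 1.57, -0.435]
contact_force: [0.1, -0.4, -0.3]
grip_width: 0.5
time: 2.62
tool_pos: [483.5, 81.5, 226.5]
tcp_rot: [0.598, 1.57, -2.455]
contact_force: [-0.1, -0.6, -0.5]
grip_width: 0.2
[483.46363918  81.47283062 226.48331123] [[-0.001  0.089 -0.996]
 [-0.001 -0.996 -0.089]
 [-1.     0.001  0.001]]
{'fx': 317.55606290071483, 'fy': 317.55606290071483, 'cx': 258.6788835257431, 'cy': 194.2161649194764, 'position': array([561.89774843,  87.26060489, 384.19347533]), 'rotation': array([ 2.84438650e+00,  2.38215820e-04, -1.48087048e+00])}
rock [192.7  87.8]
blue [211.8 186.2]
white [282.7 186.4]
green [353.6 186.6]
stop [391.8  96.6]
```

View pics/w1.png

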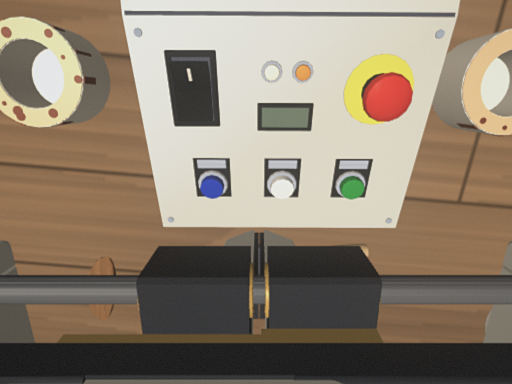

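The wrist picture agrees with the prediction to about 1 px: blue (212,187), green (352,188), rocker (192,88) with its stripe up. Going to the rocker's raised end.

```bash
python3 -m handwheel '[[[0,-1.4,-2.5,0],[0,-1.4,-2.5,0],[0,-1.4,-2.5,0],[0,-1.3,-2.4,0],[3,0,0,0],[3,0,0,0],[2.5,0,0,0],[0,0,0,0]]]'; python3 -m handwheel '[[[0,0,0,0],[0,0,0,0]]]'
```

```text
time: 3.33
tool_pos: [574.4, 142.8, 136.5]
tcp_rot: [0.064, 1.561, -2.993]
contact_force: [-0.6, -0.3, -1.2]
grip_width: 0.6
time: 3.5
tool_pos: [578.6, 144.1, 143.6]
tcp_rot: [3.114, 1.568, 0.059]
contact_force: [-0.1, -0.8, 1.2]
grip_width: 0.1
```

```bash
python3 -m handwheel '[[[0.8,0,0,0],[0.8,0,0,0],[0.8,0,0,0],[0.5,0,0,0],[0.3,0,0,0],[0.3,0,0,0],[0,0,0,0],[0,0,0,0]]]'
```

```text
time: 4.17
tool_pos: [577.2, 145.1, 106.5]
tcp_rot: [0.09, 1.57, -2.964]
contact_force: [-0.2, 0.5, 1.2]
grip_width: 0.3
```

```bash
python3 -m handwheel '[[[0.2,0,0,0],[0.2,0,0,0],[0,0,0,0],[0,0,0,0]]]'
```

```text
time: 4.5
tool_pos: [577.5, 145.1, 105.4]
tcp_rot: [3.025, 1.569, -0.028]
contact_force: [-5.3, -1.6, 19.7]
grip_width: 0.4
```

```bash
python3 -m handwheel '[[[-2.5,0,0,0],[-2.5,0,0,0],[-1,0,2,0],[0,0,3,0],[0,0,3,0],[0,0,0,0],[0,0,0,0]]]'
python3 - <<'E'
from h import *
o=bot.get_obs();print(o['tool_pos'],o['contact_force'])
im,d=bot.capture("wrist");cv2.imwrite("pics/w2.png",cv2.cvtColor(im,cv2.COLOR_RGB2BGR))
E
```

```text
time: 5.08
tool_pos: [496.0, 138.0, 162.6]
tcp_rot: [0.049, 1.569, -3.004]
contact_force: [0.8, 0.4, 0.4]
grip_width: 0.1
[496.0144112  138.02758286 162.5552761 ] [0.8229689  0.40777586 0.41257647]
```

View pics/w2.png

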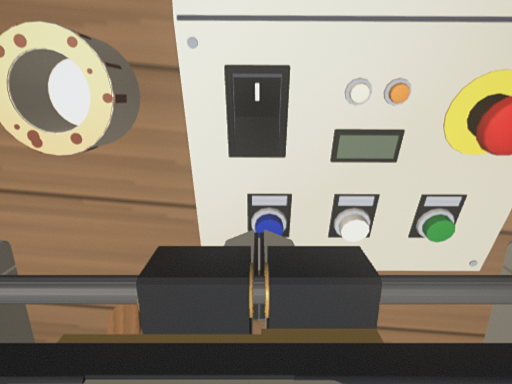

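The rocker (257,110) now looks flipped: the striped half is flat and the lower half is up. I check that with depth.

Run:
```python
from h import *
m=bot.camera_model("wrist");im,d=bot.capture("wrist")
q=[528.07,60.34,.08715];c,s=np.cos(q[2]),np.sin(q[2])
for v in range(62,166,6):
    z=med(d,258,v,1);P=px2w("wrist",258,v,z,m);a=P-[q[0],q[1],81.5]
    x=c*a[0]+s*a[1]; print(v,"slope",round((x-45)*np.cos(TH)+(a[2]-11.9)*np.sin(TH),1),"out",round(-(x-45)*np.sin(TH)+(a[2]-11.9)*np.cos(TH),1))
```

```text
62 slope 32.6 out 0.7
68 slope 29.2 out 1.5
74 slope 26.1 out 4.6
80 slope 22.1 out 3.0
86 slope 19.4 out 7.4
92 slope 15.6 out 7.4
98 slope 11.7 out 7.4
104 slope 7.5 out 6.5
110 slope 3.7 out 7.1
116 slope -0.2 out 7.5
122 slope -4.3 out 8.0
128 slope -8.0 out 9.5
134 slope -11.7 out 11.0
140 slope -15.0 out 13.5
146 slope -19.2 out 14.1
152 slope -22.9 out 15.8
158 slope -32.4 out 5.4
164 slope -39.4 out 1.2
```

```bash
python3 -m handwheel '[[[0,0.5,1.3,0],[0,0.5,1.2,0],[2,0,0,0],[2,0,0,0],[2,0,0,0],[0.5,0,0,0],[0,0,0,0],[0,0,0,0]]]'
```

```text
time: 5.85
tool_pos: [474.7, 125.9, 97.9]
tcp_rot: [2.253, 1.571, -0.801]
contact_force: [0.2, -0.3, 0.5]
grip_width: 0.6
```

```bash
python3 -m handwheel '[[[0.3,0,0.1,0],[0.3,0,0.1,0],[0.3,0,0,0],[0.3,0,0,0],[0.3,0,0,0],[0.3,0,0,0],[0,0,0,0],[0,0,0,0]]]'
```

```text
time: 6.52
tool_pos: [473.0, 125.8, 80.3]
tcp_rot: [-3.14, 1.568, 0.089]
contact_force: [1.7, 0.2, 5.3]
grip_width: 0.3
```

```bash
python3 -m handwheel '[[[0.2,0,0,0],[0,0,0,0],[0,0,0,0]]]'
```

```text
time: 6.77
tool_pos: [473.3, 125.8, 79.2]
tcp_rot: [3.119, 1.567, 0.066]
contact_force: [0.4, -0.2, 12.6]
grip_width: 0.5
```

Blue reached its end stop (12.6 N). Lift, then over to green.

```bash
python3 -m handwheel '[[[-2,0,0,0],[-2,0,0,0],[0,2.8,0,0],[0,2.8,0,0],[0,2.8,0,0],[0,2.8,0,0],[0,2.8,0,0],[0,0,0,0]]]'; python3 -m handwheel '[[[0,0,0,0],[0,0,0,0]]]'
python3 - <<'E'
from h import *
im,d=bot.capture("wrist");cv2.imwrite("pics/w3.png",cv2.cvtColor(im,cv2.COLOR_RGB2BGR))
E
```

```text
time: 7.43
tool_pos: [484.4, -17.6, 117.5]
tcp_rot: [1.281, 1.569, -1.777]
contact_force: [-0.1, -1.2, -0.1]
grip_width: 0.5
time: 7.6
tool_pos: [483.6, -13.4, 117.4]
tcp_rot: [-0.428, 1.569, 2.8]
contact_force: [-0.1, 0.6, 1.4]
grip_width: 0.7
```

View pics/w3.png

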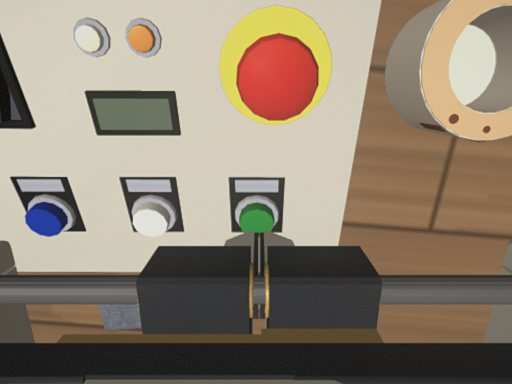

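The picture shows blue out again at (45,217), green at (257,215) in line with the fingers, and the mushroom well clear at (277,77). Press green.

```bash
python3 -m handwheel '[[[1,0,-0.1,0],[1,0,0,0],[0.4,0,0,0],[0.4,0,0,0],[0.3,0,0,0],[0.3,0,0,0],[0.3,0,0,0],[0,0,0,0]]]'
```

```text
time: 8.32
tool_pos: [485.9, -13.4, 80.9]
tcp_rot: [-3.095, 1.569, 0.134]
contact_force: [1.3, 2.9, 4.5]
grip_width: 0.2
```

```bash
python3 -m handwheel '[[[0.2,0,0,0],[0,0,0,0],[0,0,0,0]]]'
```

```text
time: 8.57
tool_pos: [486.2, -13.4, 79.7]
tcp_rot: [3.1, 1.568, 0.046]
contact_force: [1.1, 3.6, 5.4]
grip_width: 0.4
```

```bash
python3 -m handwheel '[[[0.15,0,0,0],[0,0,0,0],[0,0,0,0],[0,0,0,0],[0,0,0,0],[0,0,0,0]]]'
python3 - <<'E'
from h import *
for c in("wrist","top"):
    im,d=bot.capture(c);cv2.imwrite(f"pics/{c}4.png",cv2.cvtColor(im,cv2.COLOR_RGB2BGR))
print(bot.get_obs()['contact_force'],bot.get_obs()['tool_pos'])
E
```

```text
time: 9.07
tool_pos: [486.4, -13.4, 79.2]
tcp_rot: [3.044, 1.567, -0.009]
contact_force: [-1.0, 3.8, 16.0]
grip_width: 0.7
[-1.45711689  4.06435774 16.06250079] [486.40901414 -13.43205873  79.2203099 ]
```

View pics/wrist4.png

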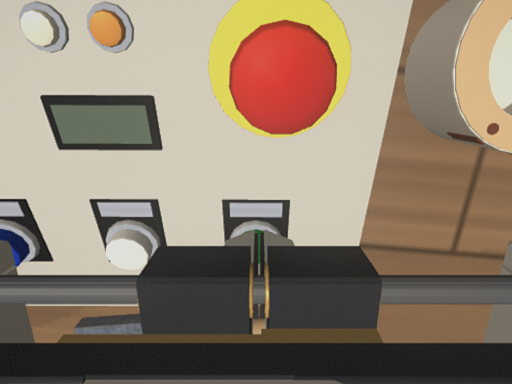

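View pics/top4.png

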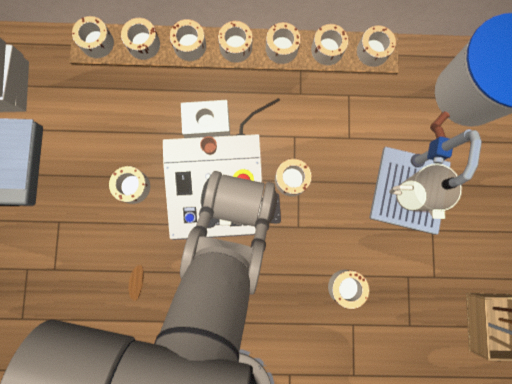

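The fingers (258,240) are on the green cap at the same height (79.2 mm) and with the same rise in force as at blue's end stop. White is out and everything else stands where it was. Handing in.

```bash
python3 -c "
from plant import bot
print(bot.close_job()); o=bot.get_obs(); print(o['time'],o['contact_force'],o['tool_pos'])"
```

```text
the job is handed in; nothing more can be done
None
the job is handed in; nothing more can be done
```

I switched the rocker on, pressed the blue reset button and let it come out, then pressed the green button and handed the job in with the fingers still holding it down. This took about 9 s of the 35 s. No verdict is reported.

- **Rocker:** wrist depth after the press showed the upper half flat (about 7 mm out) and the lower half up (about 16 mm out). It was not checked again after that, but the fingers never went back near it.
- **Blue:** pressed to about 12.6 N with the tip at 79.2 mm. The wrist picture taken before the green press showed it out again.
- **Green:** the last reading was about 16 N downward with the tip at 79.2 mm, the same height as blue's end stop. The cap's travel was inferred from height and force, because the fingers hide it.
- **Everything else:** in the last pictures the white button is out, the red mushroom is untouched, and the jug, moulds, cup and rib are in place. The arm partly hid the brush from the top camera; it never came near it.
- **Unexplained:** there was a sideways force of about 4 N during the green press. I took it as friction and did not look into it.

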